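# Load the hexagonal cutter into the sloped paper punch and latch it

### The arm

A 6-joint arm with a two-finger parallel gripper is mounted at the origin on the work surface. World frame = base frame: x ahead of the robot, y to its left, z up, the work surface at z = 0. Lengths are in m, angles in rad, forces in N, time in s.
With the tool pointing down it reaches from about 0.35 to 0.975 m from the base axis. Payload 4.9 kg.
Tool frame: the origin (TCP) lies at the very end of the fingers, on their centre line; the grasp point (between the pads) lies 19 mm behind it; z points along the fingers, x is the direction in which the jaws open and shut, and the axes are right-handed (so a half turn about z gives the same grasp; the last joint's range is limited). The gripper opens to 85 mm and grips with 20 to 120 N. Pads are 22 mm wide; open, the fingers measure 114 mm over their backs; the gripper's body (76 mm by 85 mm) begins 54 mm behind the grasp point. The pads swing forward as they close: fully open they stand 13 mm farther back than shut.
Start: joints at [1.082, 0.053, 1.613, -0, 1.476, -0.119], TCP at [0.226, 0.583, 0.231] pointing down, gripper open.
Joint ranges: [-3.01, 3.01], [-1.01, 2.22], [0.06, 2.58], [-1.02, 4.17], [0.09, 2.62], [-3.14, 3.14]. Speed limits (rad/s): [2.57, 2.57, 3.14, 3.14, 3.14, 3.14].

### API

Orientations are given as a rotation vector (axis times angle).
In Python, from station import ctrl, get_image, calibration, job gives the robot as it stands.
- The arm moves only by the tool jog_arm, never from a script. Its argument "deltas" is a list of rows, each a list of 3 entries, a list of its own where there are three numbers: the turn, a rotation vector about the tool's x, y, z in degrees, then the shift along the tool's x, y, z in m, then the finger opening in m, from 0 to 0.0854. In form: [[[ax, ay, az], [tx, ty, tz], gripper], ...]. A call has 1 to 12 rows; each row is the pose to reach, as a shift and turn from the pose commanded when the call began, along the tool's axes at that moment; what a row does not reach only later rows make up. A row lasts 1/12 s, in which the tool goes at most 41.7 mm and 7.16 degrees, less where a joint would pass 70% of its speed; a pose out of reach is approached as far as the arm can. A call with a gripper value outside its range is refused whole. The fingers move at their own pace and stop on an object; "squeeze" is the grip in N (left out, the last holds). Time passes only in rows, so rows that repeat a pose let the fingers close. It gives the time, the measured TCP pose, the force and the opening at its end, in the units of the state.
- ctrl.get_obs(): the state, without advancing time (a new reading comes with each control period).
- get_image(name): name is "scene" or "top" or "wrist"; returns the picture (420x560x3 uint8, red, green, blue); there is no depth.
- calibration(name): a dict with "mtx" (3x3 intrinsics, pixels), "origin" and "rotation" of the camera in the world; the wrist camera has in their place "tool_from_camera" (4x4, takes a point from camera to tool coordinates, whose origin is the TCP and whose axes are the tool frame's). Camera axes: x right, y up, looking along -z (the intrinsics and any distortion apply to the point x, -y, -z); pixel columns grow to the right and rows downward; lengths in m; the calibration is good to about 2 mm. The wrist camera is an equidistant fisheye: a pixel r from the principal point sees the ray r / f radians off the axis. A picture is of the moment at which its call begins: read the wrist's pose just before it. calibration takes no time and is no camera call.
- job.finish_job(): hands the job in, once; it reports no verdict.
The state is a dict: "t": time; "q": joint angles; "dq": joint speeds; "effort": joint torques, N m; "tool_pos": TCP position; "tool_rot": TCP orientation; "contact_force": force on the tool from outside, world axes, zero at the start; "wrist_torque": the same for the moment, N m; "opening": finger opening in m.
Only numpy, scipy, OpenCV 4.12 (cv2) and the standard library are available. Lean on these libraries where they do the work, as an engineer would, in place of code of your own. Each camera call takes 0.05 s, during which the arm holds its last target.

### The job

Three cutters for the craft paper punch lie in the wooden tray: take the brass hexagonal one by its black grip and fit it, its key lug in the key slot, into the loose keyed pocket of the blue punch stand's sloping bed, shuffling it until it drops fully home with its brass top flush with the bed. Then slide the orange latch all the way across over its edge to lock it in and let go. Leave the other two cutters and everything else on the table where they are.

Things in the scene. Friction and masses are not known exactly. Their poses are not given: they have to be found in the camera images.
- hex_center (a point): Centre (half-way up) of the loose hexagonal brass cutter, 50 mm tall, 0.13 to 0.25 kg. Hex body 50 mm across flats, 16 mm high (underside 25 mm, brass top 9 mm below this point); sharp edges, no lead-in; flats face x and -x. Black grip bar on top: 28 mm along x, 16 mm along y, 34 mm high. Starts upright in the tray, any place in the row, x axis within 65 degrees of world x.
- hex_lug (a point): Middle of the hexagonal cutter's key lug: 8 mm wide (along y), standing out 6 mm from its -x flat, over the full 16 mm of the brass. This point is 28 mm from the cutter's axis and 8 mm above its underside. Held by the grip with the tool tilted, the cutter sags a little downhill, up to about 2 mm at its underside.
- bed: Fixed sloping aluminium bed of the blue stand; origin: centre of the pocket's mouth, in the bed's surface, 75 mm above the table. Slope 28 degrees: z is the outward normal (up and towards the robot), x points up-slope (away from the robot), y is level. Bed spans x -58 to 48, y -120 to 52 mm. Two guide rails 9 mm high flank the latch (x 12.5 to 16.5 and 33.5 to 37.5, y -110 to -46 mm).
- pocket_floor (a point): Centre of the pocket's flat floor, 16 mm below the mouth along the bed's z. Hexagonal pocket 53 mm across flats, flats at bed x and -x: 1.5 mm play all round the cutter, no chamfer. Cutter home: its x, y, z axes match the bed's, its brass top is flush with the bed, and hex_center lies 9 mm outside the mouth (25 mm from this floor).
- key_slot (a point): Key slot of the pocket, in its down-slope (bed -x) flat, at the bed's surface, 30 mm from the pocket's centre: 11 mm wide (along bed y), 7.5 mm deep (along bed x), 16 mm deep down. The cutter's lug must go here, so it fits only one way round.
- latch (a joint): Travel of the orange latch along bed +y, in m: 0 open, 0.048 fully across (end stop); starts at 0 to 0.010. 1.5 N of friction; stays where left. Tongue 14 mm wide (bed x 18 to 32 mm), 5 mm thick, underside 3 mm above the bed; tip at bed y -34 mm when open, +14 mm across: it passes over the cutter's up-slope edge only if the cutter is home.
- latch_knob (a point): Centre of the latch's orange round knob, 14 mm across, 28 mm high along the bed's z (14 mm either way from this point), 22 mm above the bed's surface, at bed x = 25 mm, bed y = -92 mm + latch travel.
- cutter_round: Steel round cutter, 52 mm across, 16 mm high, with the same black grip bar (50 mm tall in all); origin at the centre of its underside. Not to be moved.
- cutter_square: Red square cutter, 46 mm wide, 16 mm high, same black grip bar; origin at the centre of its underside. Not to be moved.
- tray: Fixed shallow wooden tray, 105 x 270 mm (long along its y), rim 14 mm high, floor about 4 mm above the table; origin at the centre of its underside. The three cutters stand in a row along y, about 85 mm apart.
- scissors: Black-handled scissors lying flat, 200 mm long along x, 10 mm high. Not to be moved.
- cap: Blue round plastic cap, open upwards, 52 mm across, 24 mm high. Not to be moved.
- glue: White glue bottle, 52 mm across, 130 mm tall, standing. Not to be moved.
- beads: Amber glass bead jar, 56 mm across, 60 mm tall. Not to be moved.
- dish: White ceramic dish, 90 mm across, 28 mm high. Not to be moved.
Mind the look-alikes: they are no part of the job. Leave any green or purple look-alike of the part that bears hex_center alone.

How it is judged:
By the outcome, as a careful person would: the job done as asked, in the order asked, and still so for the second after the job is handed in, with the robot touching nothing.
It also fails if it takes over 48 s, if anything falls off the work surface, if the arm or the gripper's body presses on something with over 40 N, if the wrist force passes 120 N, or if a joint passes its speed limit or range.

## Working session

There is one attempt and no reset: what is moved stays moved. The work goes in short steps, Python scripts to look and compute and a tool call to move; the robot and the scene stay as the last step left them, time stands still between calls to the robot, and variables do not carry over. Pictures are saved under pics/ and viewed, and the job is handed in when it is done.

Besides the shell and the picture viewer there is one more tool, called after "Call:" as name(argument=value, ...), one argument or row to a line, values as JSON. jog_arm: Moves the arm, as the interface text tells. Its arguments: {"type":"object","properties":{"deltas":{"type":"array","items":{"type":"array"}},"squeeze":{"type":"number"}},"required":["deltas"]}

```bash
ls; mkdir -p pics
python3 - <<'E'
from station import ctrl,get_image,calibration,job
import cv2
print(ctrl.get_obs())
for n in ["scene","top"]:
    im=get_image(n); cv2.imwrite(f"pics/{n}0.png",im[:,:,::-1]); c=calibration(n); print(n,c)
print(calibration("wrist"))
E
```

```text
pics
{'t': 0.0, 'q': array([ 1.08198686e+00,  5.33788312e-02,  1.61428645e+00,  1.63687626e-06,
        1.47602105e+00, -1.19013754e-01]), 'dq': array([-0.00145314,  0.00144131, -0.00045481,  0.00100091, -0.00230567,
       -0.00112684]), 'effort': array([-1.94888678e-03, -3.93687665e+01, -3.70172918e+01, -2.06074205e-04,
        7.02439065e-03,  3.12659074e-05]), 'tool_pos': array([0.22560186, 0.58219154, 0.23005392]), 'tool_rot': array([ 2.59118076,  1.77462564, -0.00291513]), 'contact_force': array([ 0.28055906,  0.46396967, -0.30858756]), 'wrist_torque': array([ 0.02037179, -0.01610939, -0.02858777]), 'opening': 0.0853485093277497}
scene {'mtx': array([[442.60395277,   0.        , 282.79196814],
       [  0.        , 442.60395277, 201.89610647],
       [  0.        ,   0.        ,   1.        ]]), 'origin': array([1.32442078, 0.49750187, 0.96928569]), 'rotation': array([0.47095145, 0.81972331, 2.01148924])}
top {'mtx': array([[392.55723818,   0.        , 274.88618727],
       [  0.        , 392.55723818, 207.44567594],
       [  0.        ,   0.        ,   1.        ]]), 'origin': array([0.47865274, 0.0492206 , 1.04732731]), 'rotation': array([ 0.06227105, -0.04979665, -1.56754306])}
{'mtx': array([[325.1922621 ,   0.        , 287.42572592],
       [  0.        , 325.1922621 , 207.44231216],
       [  0.        ,   0.        ,   1.        ]]), 'tool_from_camera': array([[ 9.99999815e-01, -6.04452639e-04, -7.38122249e-05,
         2.82736715e-04],
       [-6.01501126e-04, -9.61603719e-01, -2.74441116e-01,
        -6.85096430e-02],
       [ 9.49085468e-05,  2.74441110e-01, -9.61603904e-01,
        -1.42306671e-01],
       [ 0.00000000e+00,  0.00000000e+00,  0.00000000e+00,
         1.00000000e+00]])}
```

View pics/scene0.png

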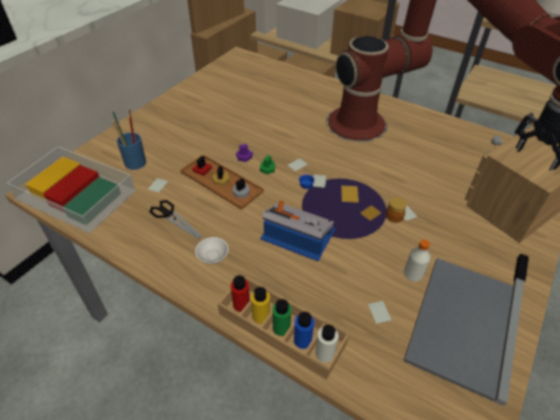

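View pics/top0.png

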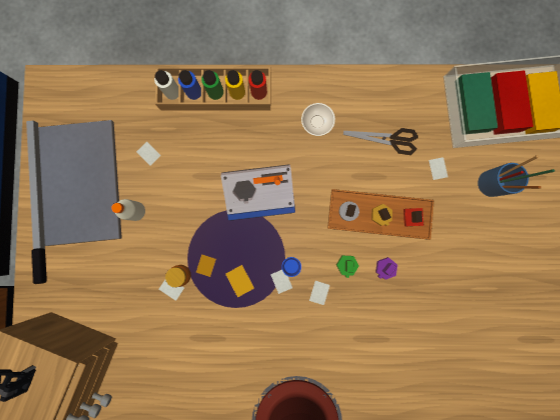

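The tray holds three cutters: steel round (349,211), brass hex (383,215) and red square (414,217). The green (347,265) and purple (387,268) hexes outside it are look-alikes. The brass one in the tray fits the description, so I'll enlarge it to confirm.

```bash
cat > h.py <<'E'
import numpy as np, cv2
from scipy.spatial.transform import Rotation as R
from station import ctrl,get_image,calibration,job
def cam(n,obs=None):
    c=calibration(n)
    if n!="wrist": return c["mtx"],R.from_rotvec(c["rotation"]).as_matrix(),np.array(c["origin"])
    T=np.array(c["tool_from_camera"]); Rt=R.from_rotvec(obs["tool_rot"]).as_matrix()
    return c["mtx"],Rt@T[:3,:3],Rt@T[:3,3]+obs["tool_pos"]
def project(P,n,obs=None):
    K,Rc,o=cam(n,obs); p=(np.atleast_2d(P)-o)@Rc; p=p*[1,-1,-1]
    if n=="wrist":
        r=np.hypot(p[:,0],p[:,1]); th=np.arctan2(r,p[:,2]); s=th/np.maximum(r,1e-9)
        u=p[:,:2]*s[:,None]
    else: u=p[:,:2]/p[:,2:]
    return np.c_[K[0,0]*u[:,0]+K[0,2],K[1,1]*u[:,1]+K[1,2]]
def ray(px,n,obs=None):
    K,Rc,o=cam(n,obs); u=np.array([(px[0]-K[0,2])/K[0,0],(px[1]-K[1,2])/K[1,1]])
    if n=="wrist":
        th=np.hypot(*u); d=np.r_[u/max(th,1e-9)*np.sin(th),np.cos(th)]
    else: d=np.r_[u,1]; 
    d=d/np.linalg.norm(d)
    return o,Rc@(d*[1,-1,-1])
def at_z(px,z,n,obs=None):
    o,d=ray(px,n,obs); return o+d*(z-o[2])/d[2]
def jog(target_pos,target_R,cmd_pos,cmd_R):
    "shift (tool axes) and turn in deg from a pose to a target"
    return R.from_matrix(cmd_R.T@target_R).as_rotvec(degrees=True), cmd_R.T@(np.array(target_pos)-cmd_pos)
E
python3 - <<'E'
from h import *
im=cv2.imread("pics/top0.png")
cv2.imwrite("pics/crop0.png",cv2.resize(im[150:290,200:450],None,fx=3.2,fy=3.2,interpolation=cv2.INTER_CUBIC))
for n,p,z in [("hexgrip",(385,214),.054),("pocket",(244,190),.075),("knob?",(258,181),.1),("round",(349,211),.05),("sq",(416,217),.05)]:
    print(n,at_z(p,z,"top"))
E
```

```text
hexgrip [ 0.53366963 -0.22124462  0.054     ]
pocket [0.59158588 0.1341625  0.075     ]
knob? [0.61075993 0.09809365 0.1       ]
round [ 0.54131074 -0.13116106  0.05      ]
sq [ 0.52645964 -0.30063504  0.05      ]
```

View pics/crop0.png

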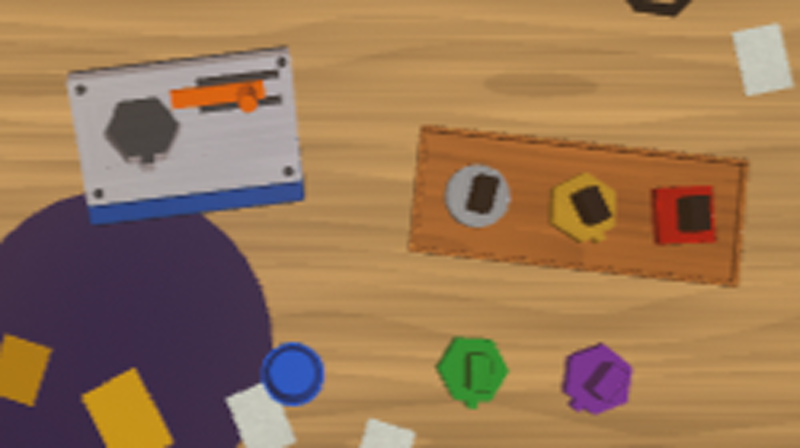

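Confirmed: the brass hex is the middle cutter in the tray, with its lug at the lower right of the crop (598,238). I'll check the surroundings of the start pose and work out the first move.

Run:
```python
from h import *
o=ctrl.get_obs()
im=get_image("wrist"); cv2.imwrite("pics/w0.png",im[:,:,::-1])
for z in (0,.1,.2): print([at_z(p,z,"top").round(3) for p in [(115,340),(50,315),(125,212)]])
a=np.radians(6.5); x=np.array([-np.sin(a),np.cos(a),0]); z=np.array([0,0,-1.]); Rt=np.c_[x,np.cross(z,x),z]
print(jog([.57,.11,.19],Rt,o["tool_pos"],R.from_rotvec(o["tool_rot"]).as_matrix()))
```

```text
[array([0.204, 0.476, 0.   ]), array([0.268, 0.649, 0.   ]), array([0.54 , 0.459, 0.   ])]
[array([0.231, 0.435, 0.1  ]), array([0.288, 0.592, 0.1  ]), array([0.534, 0.42 , 0.1  ])]
[array([0.257, 0.394, 0.2  ]), array([0.308, 0.535, 0.2  ]), array([0.529, 0.381, 0.2  ])]
(array([ -0.03705866,   0.1043279 , -27.68826614]), array([-0.31575845,  0.49177946,  0.04068318]))
```

View pics/w0.png

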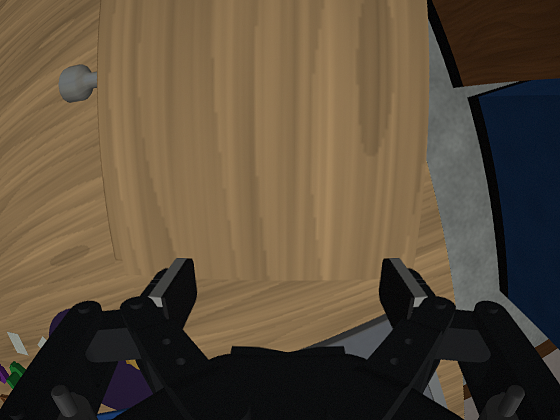

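The knife block is below the gripper, so I move off horizontally first and then lower over the bed.

Call:
jog_arm(
  deltas=[
    [[0,0,-7],[-0.0225,0.035,0],0.06],
    [[0,0,-14],[-0.045,0.07,0],0.06],
    [[0,0,-21],[-0.0675,0.105,0],0.06],
    [[0,0,-27.7],[-0.316,0.492,0],0.06],
    [[0,0,-27.7],[-0.316,0.492,0],0.06],
    [[0,0,-27.7],[-0.316,0.492,0],0.06],
    [[0,0,-27.7],[-0.316,0.492,0],0.06],
    [[0,0,-27.7],[-0.316,0.492,0.02],0.06],
    [[0,0,-27.7],[-0.316,0.492,0.04],0.06],
    [[0,0,-27.7],[-0.316,0.492,0.04],0.06],
    [[0,0,-27.7],[-0.316,0.492,0.04],0.06],
    [[0,0,-27.7],[-0.316,0.492,0.04],0.06],
  ],
)

```text
t: 1.15
tool_pos: [0.5159, 0.1841, 0.2044]
tool_rot: [-2.092, -2.344, -0.0]
contact_force: [0.5, 0.3, -0.0]
opening: 0.0599
```

Call:
jog_arm(
  deltas=[
    [[0,0,0],[0,0.07,0],0.06],
    [[0,0,0],[0,0.07,0],0.06],
  ],
)

```text
t: 1.32
tool_pos: [0.5861, 0.1913, 0.203]
tool_rot: [-2.096, -2.339, 0.003]
contact_force: [0.6, -0.4, 0.4]
opening: 0.0598
```

Call:
jog_arm(
  deltas=[
    [[0,0,0],[-0.04,-0.01,0.01],0.06],
    [[0,0,0],[-0.08,-0.015,0.02],0.06],
    [[0,0,0],[-0.08,-0.015,0.02],0.06],
    [[0,0,0],[-0.08,-0.015,0.02],0.06],
  ],
)

```text
t: 1.65
tool_pos: [0.5784, 0.111, 0.1832]
tool_rot: [-2.094, -2.339, 0.003]
contact_force: [-0.4, 1.1, -1.0]
opening: 0.0604
```

Run:
```python
from h import *
o=ctrl.get_obs(); im=get_image("wrist"); cv2.imwrite("pics/w1.png",im[:,:,::-1])
np.save("w1.npy",np.r_[o["tool_pos"],o["tool_rot"]]); print(o["t"],o["tool_pos"],o["tool_rot"],abs(o["dq"]).max())
```

```text
1.65 [0.57836717 0.11098071 0.18316075] [-2.09430653 -2.33872894  0.00299979] 0.046565419420246654
```

View pics/w1.png

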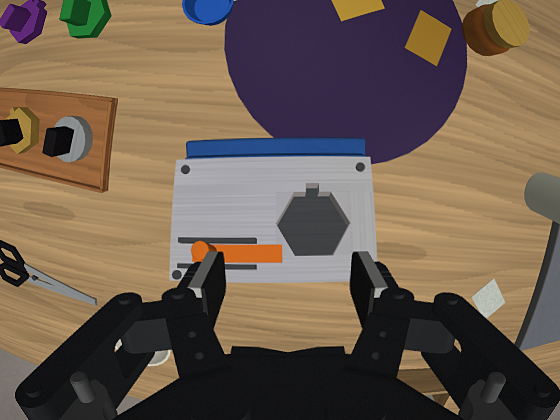

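The bed is in full view: pocket centred near (313,225), key slot near (312,188), latch knob near (201,250). I'll zoom in to pick corners.

Run:
```python
from h import *
im=cv2.imread("pics/w1.png")
cv2.imwrite("pics/w1c.png",cv2.resize(im[175:275,260:370],None,fx=6,fy=6,interpolation=cv2.INTER_CUBIC))
cv2.imwrite("pics/w1d.png",cv2.resize(im[130:290,165:385],None,fx=3.6,fy=3.6,interpolation=cv2.INTER_CUBIC))
```

```text
(no output)
```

View pics/w1c.png

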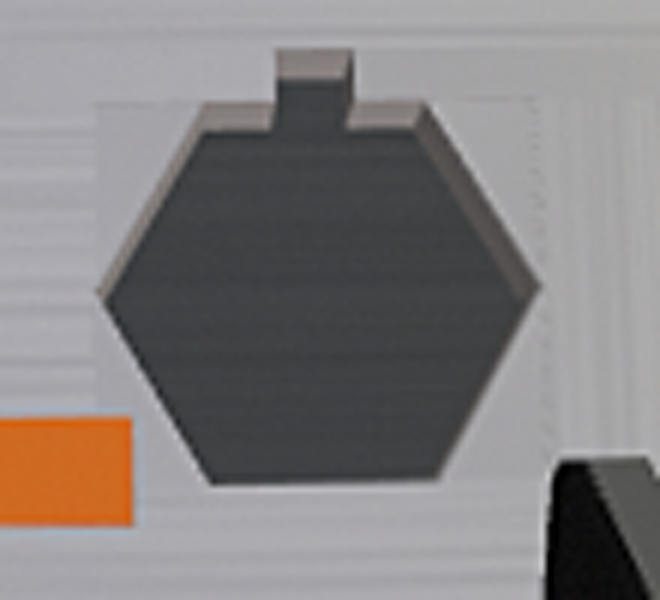

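View pics/w1d.png

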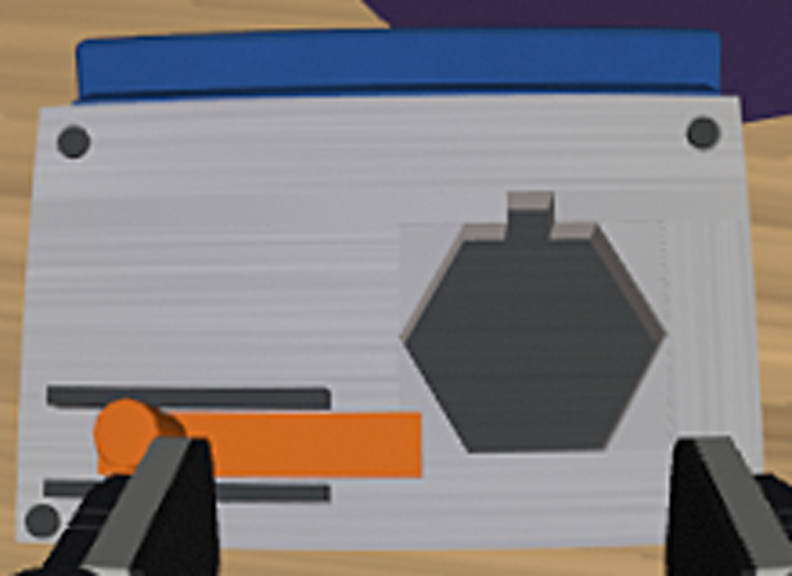

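```bash
cat > bedfit.py <<'E'
from h import *
from scipy.optimize import least_squares
w=np.load("w1.npy"); obs={"tool_pos":w[:3],"tool_rot":w[3:]}
c=np.array([(203,102),(425,102),(541,288),(438,484),(211,486),(97,293),(277,48),(353,48)],float)
pc=(c+.5)/6-.5+[260,175]
d=np.array([(40,107),(740,97),(17,541)],float); pd=(d+.5)/3.6-.5+[165,130]
B=np.array([(-26.5,-15.3),(-26.5,15.3),(0,30.6),(26.5,15.3),(26.5,-15.3),(0,-30.6),(-34,-5.5),(-34,5.5),(-58,-120),(-58,52),(48,-120)])/1000
B=np.c_[B,np.zeros(len(B))]; P=np.r_[pc,pd]
def bedR(yaw,sl=28.): return (R.from_euler("z",yaw,degrees=True)*R.from_euler("y",-sl,degrees=True)).as_matrix()
def f(p,free):
    pos=np.r_[p[:2],p[2] if free else .075]; 
    return (project(B@bedR(p[3],p[4] if free else 28).T+pos,"wrist",obs)-P).ravel()
if __name__=="__main__":
    for fr in (0,1):
        s=least_squares(f,[.59,.13,.075,6,28.],args=(fr,)); print(s.x,"\n",s.fun.reshape(-1,2).round(1).tolist())
E
python3 bedfit.py
```

```text
[ 0.59174037  0.1332799   3.53712493  6.87706234 28.        ] 
 [[0.5, 0.0], [0.1, -0.2], [0.3, -0.2], [0.0, -0.2], [-0.1, 0.1], [-0.3, -0.1], [-0.3, 0.3], [0.1, 0.2], [0.1, -0.1], [-0.1, -0.0], [-0.5, 0.3]]
[ 0.59198272  0.13330315  0.07440198  6.86079385 27.34302846] 
 [[0.5, 0.0], [0.0, -0.2], [0.1, -0.1], [-0.1, -0.2], [-0.1, 0.1], [-0.2, -0.1], [-0.3, 0.3], [0.1, 0.2], [0.1, -0.2], [-0.1, -0.1], [0.0, 0.2]]
```

The bed fit is good to under 0.5 px: origin (0.5918, 0.1333, 0.075), yaw 6.9°. Next I move above the brass cutter, carrying on with the same tool yaw convention.

```bash
cat >> h.py <<'E'
def down(yaw):
    a=np.radians(yaw); x=np.array([-np.sin(a),np.cos(a),0]); z=np.array([0,0,-1.]); return np.c_[x,np.cross(z,x),z]
E
python3 - <<'E'
from h import *
o=ctrl.get_obs(); Rt=down(27)
t=np.array([.5337,-.2212,.15])+Rt[:,1]*.02
print(jog(t,Rt,o["tool_pos"],R.from_rotvec(o["tool_rot"]).as_matrix()))
from bedfit import bedR
b=np.array([.5918,.1333,.075]); Rb=bedR(6.87)
w=np.load("w1.npy"); obs={"tool_pos":w[:3],"tool_rot":w[3:]}
for p,z,n in [((422,445),.008,"tip"),((125,430),.036,"knobtop")]:
    px=(np.array(p)+.5)/3.6-.5+[165,130]; oo,d=ray(px,"wrist",obs); o2=Rb.T@(oo-b); d2=Rb.T@d; print(n,o2+d2*(z-o2[2])/d2[2])
E
```

```text
(array([ -0.0543142 ,  -0.04634811, -20.58530575]), array([-0.3193198 , -0.06322027,  0.03407592]))
tip [ 0.02496409 -0.02540935  0.008     ]
knobtop [ 0.02432034 -0.08348687  0.036     ]
```

Call:
jog_arm(
  deltas=[
    [[0,0,-7],[-0.041,-0.008,0],0.06],
    [[0,0,-14],[-0.32,-0.063,0],0.06],
    [[0,0,-20.6],[-0.32,-0.063,0.01],0.06],
    [[0,0,-20.6],[-0.32,-0.063,0.034],0.06],
    [[0,0,-20.6],[-0.32,-0.063,0.034],0.06],
    [[0,0,-20.6],[-0.32,-0.063,0.034],0.06],
    [[0,0,-20.6],[-0.32,-0.063,0.034],0.06],
    [[0,0,-20.6],[-0.32,-0.063,0.034],0.06],
    [[0,0,-20.6],[-0.32,-0.063,0.034],0.06],
    [[0,0,-20.6],[-0.32,-0.063,0.034],0.06],
    [[0,0,-20.6],[-0.32,-0.063,0.034],0.06],
    [[0,0,-20.6],[-0.32,-0.063,0.034],0.06],
  ],
)

```text
t: 2.7
tool_pos: [0.5534, -0.2106, 0.1514]
tool_rot: [1.635, 2.681, 0.001]
contact_force: [-0.1, -0.2, 0.9]
opening: 0.0601
```

Run:
```python
from h import *
o=ctrl.get_obs(); im=get_image("wrist"); cv2.imwrite("pics/w2.png",im[:,:,::-1])
np.save("w2.npy",np.r_[o["tool_pos"],o["tool_rot"]]); print(o["t"],o["tool_pos"],o["tool_rot"],abs(o["dq"]).max())
```

```text
2.7 [ 0.5534348  -0.21061864  0.15144073] [1.63545466e+00 2.68138997e+00 9.26708577e-04] 0.007689752835423335
```

View pics/w2.png

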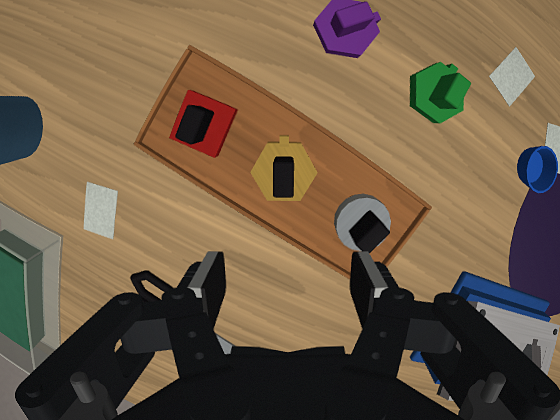

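The brass hex is at (284,170), its lug at (284,140) pointing up in the image, and the grip bar at (283,177). I'll zoom in for the fit.

Run:
```python
from h import *
im=cv2.imread("pics/w2.png")
cv2.imwrite("pics/w2c.png",cv2.resize(im[130:210,240:330],None,fx=7,fy=7,interpolation=cv2.INTER_CUBIC))
```

```text
(no output)
```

View pics/w2c.png

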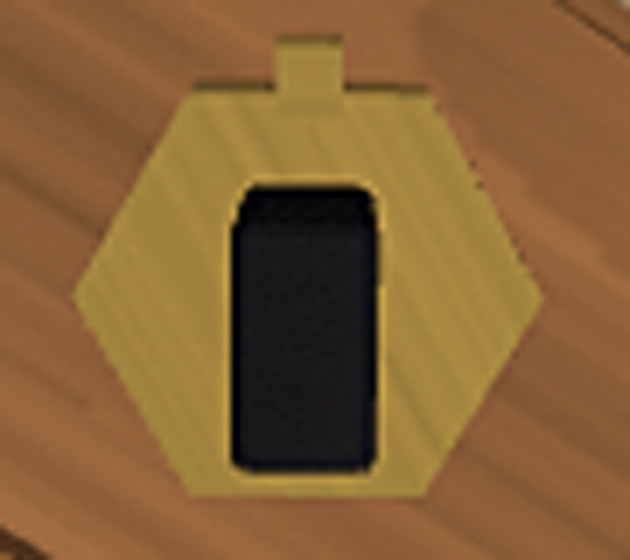

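Run:
```python
from h import *
from scipy.optimize import least_squares
w=np.load("w2.npy"); obs={"tool_pos":w[:3],"tool_rot":w[3:]}
c=np.array([(194,91),(432,91),(544,297),(425,496),(192,496),(73,297),(277,41),(342,41)],float)
P=(c+.5)/7-.5+[240,130]
B=np.array([(-25,-14.43),(-25,14.43),(0,28.87),(25,14.43),(25,-14.43),(0,-28.87),(-31,-4),(-31,4)])/1000
B=np.c_[B,np.zeros(8)]
def f(p,fr):
    return (project(B@R.from_euler("z",p[3],degrees=True).as_matrix().T+np.r_[p[:2],p[2] if fr else .02],"wrist",obs)-P).ravel()
for fr in (0,1):
    s=least_squares(f,[.53,-.22,.02,27],args=(fr,)); print(s.x,s.fun.round(1))
    hx=s.x
    Rt=down(s.x[3])
    if fr==0:
        for z in (.09,.024): print(jog([hx[0],hx[1],z],Rt,obs["tool_pos"],R.from_rotvec(obs["tool_rot"]).as_matrix()))
```

```text
[ 5.35617425e-01 -2.24028924e-01  2.28536078e-02  2.69505497e+01] [-0.6  0.  -0.2  0.2  0.3  0.1 -0.  -0.1  0.1 -0.3  0.1 -0.2  0.   0.1
  0.3  0.1]
(array([0.05285174, 0.02149814, 0.28908658]), array([-0.00374464, -0.0220361 ,  0.06142187]))
(array([0.05285174, 0.02149814, 0.28908658]), array([-0.00371972, -0.02209692,  0.12742184]))
[ 5.35558622e-01 -2.24053755e-01  2.04596524e-02  2.69504853e+01] [-0.6  0.  -0.2  0.2  0.3  0.2  0.  -0.1  0.1 -0.2  0.  -0.2 -0.   0.
  0.3  0.1]
```

Call:
jog_arm(
  deltas=[
    [[0,0,0.2],[-0.0037,-0.022,0.03],0.045],
    [[0,0,0.2],[-0.0037,-0.022,0.06],0.045],
    [[0,0,0.2],[-0.0037,-0.022,0.085],0.045],
    [[0,0,0.2],[-0.0037,-0.022,0.105],0.045],
    [[0,0,0.2],[-0.0037,-0.022,0.12],0.045],
    [[0,0,0.2],[-0.0037,-0.022,0.127],0.045],
    [[0,0,0.2],[-0.0037,-0.022,0.127],0.045],
    [[0,0,0.2],[-0.0037,-0.022,0.127],0.045],
  ],
)

```text
t: 3.42
tool_pos: [0.5354, -0.225, 0.0244]
tool_rot: [1.641, 2.678, 0.0]
contact_force: [-1.0, -0.9, -0.3]
opening: 0.0452
```

Call:
jog_arm(
  deltas=[
    [[0,0,0],[0,0,0],0.01],
    [[0,0,0],[0,0,0],0.01],
    [[0,0,0],[0,0,0],0.01],
    [[0,0,0],[0,0,0],0.01],
    [[0,0,0],[0,0,0],0.01],
    [[0,0,0],[0,0,0],0.01],
  ],
  squeeze=60,
)

```text
t: 3.92
tool_pos: [0.5361, -0.2263, 0.0256]
tool_rot: [1.642, 2.675, 0.001]
contact_force: [1.0, 1.2, 6.7]
opening: 0.0154
```

Gripped at about 16 mm. I'll lift straight up.

Call:
jog_arm(
  deltas=[
    [[0,0,0],[0,0,-0.01],0.01],
    [[0,0,0],[0,0,-0.03],0.01],
    [[0,0,0],[0,0,-0.06],0.01],
    [[0,0,0],[0,0,-0.095],0.01],
    [[0,0,0],[0,0,-0.125],0.01],
    [[0,0,0],[0,0,-0.14],0.01],
    [[0,0,0],[0,0,-0.14],0.01],
    [[0,0,0],[0,0,-0.14],0.01],
  ],
  squeeze=80,
)

```text
t: 4.58
tool_pos: [0.5348, -0.2258, 0.1643]
tool_rot: [1.643, 2.676, -0.0]
contact_force: [-0.1, -1.0, -1.7]
opening: 0.0147
```

Run:
```python
from h import *
from bedfit import bedR
o=ctrl.get_obs(); im=get_image("wrist"); cv2.imwrite("pics/w3.png",im[:,:,::-1])
np.save("w3.npy",np.r_[o["tool_pos"],o["tool_rot"]]); print(o["t"],o["tool_pos"],o["tool_rot"],o["contact_force"],o["opening"])
b=np.array([.5918,.1333,.075]); Rb=bedR(6.87)
Rt=np.c_[Rb[:,1],Rb[:,0],-Rb[:,2]]
print(Rt)
Rc=R.from_rotvec(o["tool_rot"]).as_matrix()
for h in (.060,): 
    t=b+Rb[:,2]*h; print(t,jog(t,Rt,o["tool_pos"],Rc))
```

```text
4.5833 [ 0.53476962 -0.22579885  0.16428062] [ 1.64312174e+00  2.67634010e+00 -1.38969913e-04] [-0.07648521 -1.02133843 -1.70160297] 0.014727597181086384
[[-0.11961702  0.87660813  0.46610081]
 [ 0.99282011  0.10561556  0.05615679]
 [ 0.          0.46947156 -0.88294759]]
[0.56383395 0.12993059 0.12797686] (array([-27.6733343 ,  -4.8448136 ,  19.64485662]), array([0.30410897, 0.18687133, 0.03609682]))
```

View pics/w3.png

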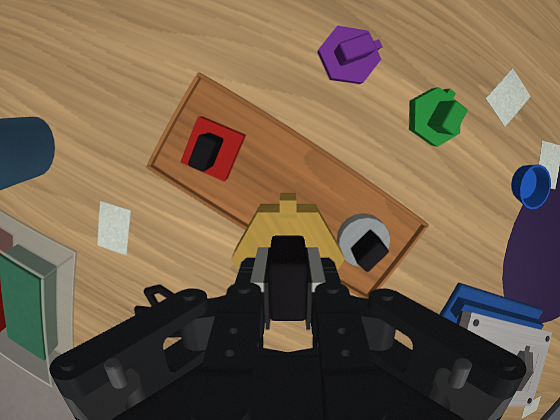

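Held cleanly, lug pointing up in the image. Next I go to a pose above the bed, aligned with it and clear of the knob.

```bash
cat > go.py <<'E'
import sys
from h import *
from bedfit import bedR
b=np.array([.5918,.1333,.075]); Rb=bedR(6.87)
Rt0=np.c_[Rb[:,1],Rb[:,0],-Rb[:,2]]
def bedpos(p): return b+Rb@np.array(p)
E
python3 - <<'E'
from go import *
o=ctrl.get_obs()
Rc=R.from_rotvec(o["tool_rot"]).as_matrix()
for p in ([0,0,.11],[0,-.05,.13]):
    t=bedpos(p); print(t,jog(t,Rt0,o["tool_pos"],Rc))
E
```

```text
[0.54052891 0.12712275 0.17212424] (array([-27.80171783,  -4.97934438,  19.6124344 ]), array([ 0.31128307,  0.16538718, -0.00936734]))
[0.53718775 0.07635861 0.18978319] (array([-27.80171783,  -4.97934438,  19.6124344 ]), array([ 0.26755602,  0.13941436, -0.02706925]))
```

Call:
jog_arm(
  deltas=[
    [[0,0,0],[0.03,0.016,-0.02],0.01],
    [[0,0,4],[0.067,0.035,-0.04],0.01],
    [[-4,-0.7,6.4],[0.104,0.054,-0.045],0.01],
    [[-9,-1.6,9],[0.14,0.073,-0.045],0.01],
    [[-14,-2.5,11.5],[0.175,0.092,-0.045],0.01],
    [[-19,-3.4,14],[0.21,0.111,-0.04],0.01],
    [[-24,-4.3,17],[0.245,0.13,-0.035],0.01],
    [[-27.8,-5,19.6],[0.275,0.148,-0.025],0.01],
    [[-27.8,-5,19.6],[0.3,0.16,-0.015],0.01],
    [[-27.8,-5,19.6],[0.311,0.165,-0.009],0.01],
    [[-27.8,-5,19.6],[0.311,0.165,-0.009],0.01],
    [[-27.8,-5,19.6],[0.311,0.165,-0.009],0.01],
  ],
)

```text
t: 5.63
tool_pos: [0.5393, 0.1267, 0.1693]
tool_rot: [1.838, 2.078, 0.512]
contact_force: [-0.4, -1.2, -1.2]
opening: 0.0148
```

Run:
```python
from go import *
o=ctrl.get_obs()
Rc=R.from_rotvec(o["tool_rot"]).as_matrix()
print(o["t"],"bed TCP",Rb.T@(o["tool_pos"]-b),o["contact_force"],o["opening"],abs(o["dq"]).max())
print(jog(bedpos([0,0,.045]),Rt0,o["tool_pos"],Rc))
```

```text
5.6333 bed TCP [-0.00248877 -0.00031061  0.10812811] [-0.40521369 -1.22011821 -1.23264816] 0.014802029810487666 0.03446208944028256
(array([-0.22966078,  0.04134668,  0.15261593]), array([0.00034919, 0.00274266, 0.06311739]))
```

Call:
jog_arm(
  deltas=[
    [[0,0,0],[0,0.0025,0.025],0.01],
    [[0,0,0],[0,0.0025,0.05],0.01],
    [[0,0,0],[0,0.0025,0.062],0.01],
    [[0,0,0],[0,0.0025,0.062],0.01],
    [[0,0,0],[0,0.0025,0.062],0.01],
  ],
)

```text
t: 6.05
tool_pos: [0.572, 0.1287, 0.1181]
tool_rot: [1.84, 2.072, 0.514]
contact_force: [1.0, -0.3, -1.8]
opening: 0.0146
```

Run:
```python
from go import *
o=ctrl.get_obs(); im=get_image("wrist")[:,:,::-1]; cv2.imwrite("pics/w4.png",im); im2=get_image("scene")[:,:,::-1]; cv2.imwrite("pics/s4.png",cv2.resize(im2[170:280,230:360],None,fx=5,fy=5,interpolation=cv2.INTER_CUBIC))
np.save("w4.npy",np.r_[o["tool_pos"],o["tool_rot"]])
cv2.imwrite("pics/w4c.png",cv2.resize(im[150:350,190:390],None,fx=3,fy=3,interpolation=cv2.INTER_CUBIC))
Rc=R.from_rotvec(o["tool_rot"]).as_matrix()
print(o["t"],"bed TCP",Rb.T@(o["tool_pos"]-b),o["contact_force"],o["opening"],abs(o["dq"]).max())
```

```text
6.05 bed TCP [ 0.00235836 -0.00223606  0.04751252] [ 0.97993216 -0.26483557 -1.78675962] 0.014570046132154086 0.03424050401453677
```

View pics/w4c.png

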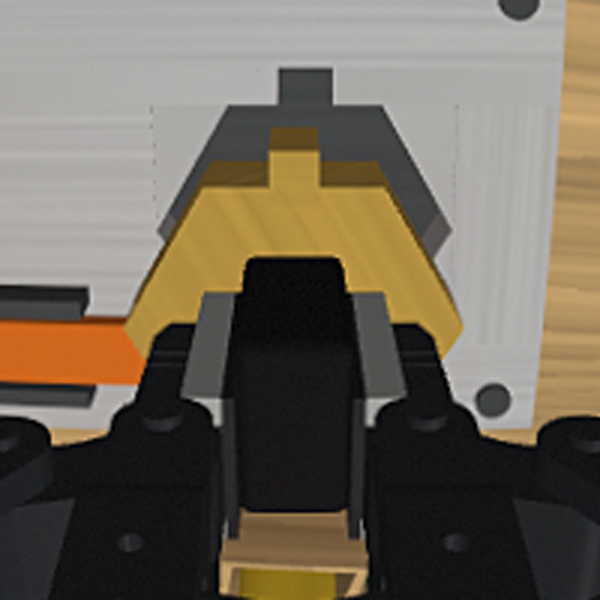

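View pics/s4.png

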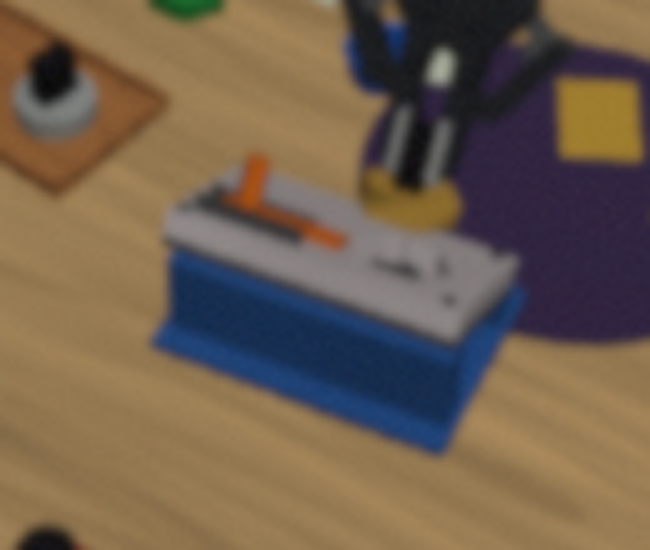

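Run:
```python
from go import *
from scipy.optimize import least_squares
w=np.load("w4.npy"); obs={"tool_pos":w[:3],"tool_rot":w[3:]}
Rc=R.from_rotvec(w[3:]).as_matrix()
cv=lambda c:(np.array(c,float)+.5)/3-.5+[190,150]
# cutter, local frame: origin at brass top centre
H=np.array([(-31,-4,0),(-31,4,0),(-25,-14.43,0),(-25,14.43,0),(0,28.87,0),(0,-28.87,0),(-31,-4,-16),(-31,4,-16),(-25,-14.43,-16),(-25,14.43,-16)])/1000
P=cv([(270,151),(320,151),(203,187),(386,187),(463,325),(125,325),(271,128),(318,128),(207,163),(384,163)])
# params: position and rotvec in bed frame
def f(p): return (project((H@R.from_rotvec(p[3:]).as_matrix().T+p[:3])@Rb.T+b,"wrist",obs)-P).ravel()
def g(p): return np.r_[f(p),p[3:]*20]
s=least_squares(g,[0,0,.04,0,0,0]); p=s.x
print("hex top ctr in bed mm",p[:3]*1e3,"rot deg",np.degrees(p[3:])); print(s.fun.reshape(-1,2)[:10].round(1).tolist())
T=Rb.T@(w[:3]-b); print("TCP bed",T*1e3,"tool rot err",R.from_matrix(Rt0.T@Rc).as_rotvec(degrees=True))
M=np.array([(-34,-5.5,0),(-34,5.5,0),(-26.5,-15.3,0),(-26.5,15.3,0),(0,30.6,0)])/1000
Q=cv([(278,68),(332,68),(230,106),(383,106),(451,230)])
print("bed resid px",(project(M@Rb.T+b,"wrist",obs)-Q).round(1).tolist())
def hb(q): return (project((M@R.from_euler("z",q[2]).as_matrix().T+np.r_[q[:2],0])@Rb.T+b,"wrist",obs)-Q).ravel()
q=least_squares(hb,[0,0,0]); print("bed shift seen mm",q.x[:2]*1e3,np.degrees(q.x[2]),q.fun.round(1))
```

```text
hex top ctr in bed mm [ 3.38628879 -2.32228862 40.06893213] rot deg [ 0.02827701 -0.02548099 -0.07145414]Traceback (most recent call last):
  File "<stdin>", line 13, in <module>
ValueError: cannot reshape array of size 23 into shape (2)
```

```bash
cat > fit4.py <<'E'
from go import *
import sys
from scipy.optimize import least_squares
w=np.load("w4.npy"); obs={"tool_pos":w[:3],"tool_rot":w[3:]}
Rc=R.from_rotvec(w[3:]).as_matrix()
cv=lambda c:(np.array(c,float)+.5)/3-.5+[190,150]
H=np.array([(-31,-4,0),(-31,4,0),(-25,-14.43,0),(-25,14.43,0),(0,28.87,0),(0,-28.87,0),(-31,-4,-16),(-31,4,-16),(-25,-14.43,-16),(-25,14.43,-16)])/1000
P=cv([(270,151),(320,151),(203,187),(386,187),(463,325),(125,325),(271,128),(318,128),(207,163),(384,163)])
def f(p): return (project((H@R.from_rotvec(p[3:]).as_matrix().T+p[:3])@Rb.T+b,"wrist",obs)-P).ravel()
for wt in (20,3):
    s=least_squares(lambda p:np.r_[f(p),p[3:]*wt],[0,0,.04,0,0,0]); p=s.x
    print("hex top ctr in bed mm",p[:3]*1e3,"rot deg",np.degrees(p[3:])); print(f(p).round(1).tolist())
T=Rb.T@(w[:3]-b); print("TCP bed",T*1e3,"tool rot err",R.from_matrix(Rt0.T@Rc).as_rotvec(degrees=True))
M=np.array([(-34,-5.5,0),(-34,5.5,0),(-26.5,-15.3,0),(-26.5,15.3,0),(0,30.6,0)])/1000
Q=cv([(278,68),(332,68),(230,106),(383,106),(451,230)])
print("bed resid px",(project(M@Rb.T+b,"wrist",obs)-Q).round(1).tolist())
def hb(q): return (project((M@R.from_euler("z",q[2]).as_matrix().T+np.r_[q[:2],0])@Rb.T+b,"wrist",obs)-Q).ravel()
q=least_squares(hb,[0,0,0]); print("bed shift seen mm",q.x[:2]*1e3,np.degrees(q.x[2]),q.fun.round(1))
E
python3 fit4.py
```

```text
hex top ctr in bed mm [ 3.38628879 -2.32228862 40.06893213] rot deg [ 0.02827701 -0.02548099 -0.07145414]
[-0.2, -0.1, 0.0, -0.1, 0.5, -0.0, -0.4, 0.0, 0.5, 1.0, -0.2, 0.8, 0.3, -0.1, -0.1, -0.1, 1.9, -0.7, -2.4, -0.6]
hex top ctr in bed mm [ 3.38601272 -2.32307048 40.06987274] rot deg [ 0.02967408 -0.0304536  -0.07301644]
[-0.2, -0.1, 0.0, -0.1, 0.5, -0.1, -0.4, 0.0, 0.5, 1.0, -0.2, 0.8, 0.3, -0.1, -0.1, -0.1, 1.9, -0.7, -2.4, -0.6]
TCP bed [ 2.35835747 -2.23605781 47.51251518] tool rot err [ 0.05398152 -0.12748557  0.03168526]
bed resid px [[0.1, 0.0], [0.8, 0.0], [-0.3, -0.2], [0.1, -0.2], [0.8, 0.4]]
bed shift seen mm [-0.00777055 -0.16827949] 0.035141757670872784 [-0.2  0.   0.5  0.  -0.6 -0.2 -0.2 -0.2  0.5  0.4]
```

The cutter sits parallel to the bed but 3.4 mm too far up-slope and 2.1 mm off in y. I'll correct that and come down to about 4 mm above the bed.

Call:
jog_arm(
  deltas=[
    [[0,0,0],[0.002,-0.0034,0.005],0.01],
    [[0,0,0],[0.002,-0.0034,0.012],0.01],
    [[0,0,0],[0.002,-0.0034,0.018],0.01],
    [[0,0,0],[0.002,-0.0034,0.02],0.01],
    [[0,0,0],[0.002,-0.0034,0.02],0.01],
    [[0,0,0],[0.002,-0.0034,0.02],0.01],
  ],
)

```text
t: 6.65
tool_pos: [0.5784, 0.1328, 0.0997]
tool_rot: [1.837, 2.073, 0.517]
contact_force: [-0.2, 0.2, -0.8]
opening: 0.0148
```

Run:
```python
from go import *
o=ctrl.get_obs(); im=get_image("wrist")[:,:,::-1]; cv2.imwrite("pics/w5.png",im)
np.save("w5.npy",np.r_[o["tool_pos"],o["tool_rot"]])
cv2.imwrite("pics/w5c.png",cv2.resize(im[150:290,210:370],None,fx=4,fy=4,interpolation=cv2.INTER_CUBIC))
print(o["t"],"bed TCP",Rb.T@(o["tool_pos"]-b),Rb.T@o["contact_force"],o["opening"],abs(o["dq"]).max())
```

```text
6.65 bed TCP [-0.00018758  0.00109055  0.02811327] [-0.51353815  0.18926762 -0.64478269] 0.014835349683703102 0.00957242746294131
```

View pics/w5c.png

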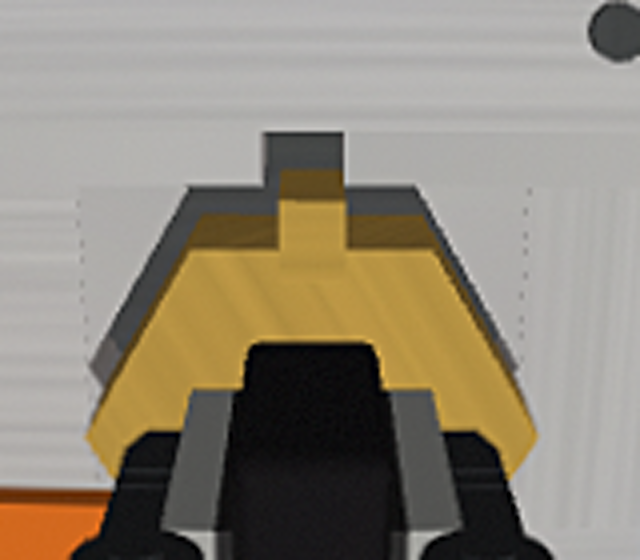

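```bash
cat > fit.py <<'E'
from go import *
from scipy.optimize import least_squares
HK=dict(lt=[(-31,-4,0),(-31,4,0)],tt=[(-25,-14.43,0),(-25,14.43,0)],c=[(0,-28.87,0),(0,28.87,0)],lb=[(-31,-4,-16),(-31,4,-16)])
MK=dict(s=[(-34,-5.5,0),(-34,5.5,0)],t=[(-26.5,-15.3,0),(-26.5,15.3,0)])
def fit(npy,h,m,scale,off):
    w=np.load(npy); obs={"tool_pos":w[:3],"tool_rot":w[3:]}
    cv=lambda c:(np.array(c,float)+.5)/scale-.5+off
    H=np.array(sum([HK[k] for k in h],[]))/1000; P=cv(sum([h[k] for k in h],[]))
    M=np.array(sum([MK[k] for k in m],[]))/1000; Q=cv(sum([m[k] for k in m],[]))
    f=lambda p:(project((H@R.from_rotvec(p[3:]).as_matrix().T+p[:3])@Rb.T+b,"wrist",obs)-P).ravel()
    p=least_squares(lambda p:np.r_[f(p),p[3:]*20],[0,0,.02,0,0,0]).x
    hb=lambda q:(project((M@R.from_euler("z",q[2]).as_matrix().T+np.r_[q[:2],0])@Rb.T+b,"wrist",obs)-Q).ravel()
    q=least_squares(hb,[0,0,0])
    print("hex in bed mm",(p[:3]*1e3).round(2),"rot",np.degrees(p[3:]).round(2),"res",f(p).round(1))
    print("mouth mm",(q.x[:2]*1e3).round(2),np.degrees(q.x[2]).round(2),q.fun.round(1))
    rel=p[:2]*1e3-q.x[:2]*1e3
    print("REL hex-mouth mm",rel.round(2))
    T=Rb.T@(w[:3]-b)*1e3; print("TCP bed",T.round(2),"hex-TCP",(p[:3]*1e3-T).round(2))
E
python3 - <<'E'
from fit import *
fit("w5.npy",dict(lt=[(279,201),(346,201)],tt=[(188,249),(434,249)],c=[(87,436),(537,436)],lb=[(280,170),(343,170)]),dict(s=[(264,131),(343,131)],t=[(190,186),(414,186)]),4,[210,150])
E
```

```text
hex in bed mm [ 0.87  0.88 20.37] rot [-0.09  0.21  0.08] res [-0.2 -0.  -0.1 -0.   0.9  0.1 -0.5  0.1 -0.4  0.1  0.2  0.1  0.2 -0.1
 -0.2 -0.1]
mouth mm [-0.37 -0.43] -0.1 [-0.6  0.   0.3  0.1 -0.2 -0.1  0.6  0.1]
REL hex-mouth mm [1.24 1.32]
TCP bed [-0.19  1.09 28.11] hex-TCP [ 1.06 -0.21 -7.75]
```

Call:
jog_arm(
  deltas=[
    [[0,0,0],[-0.0013,-0.0012,0],0.01],
    [[0,0,0],[-0.0013,-0.0012,0.001],0.01],
    [[0,0,0],[-0.0013,-0.0012,0.003],0.01],
    [[0,0,0],[-0.0013,-0.0012,0.005],0.01],
    [[0,0,0],[-0.0013,-0.0012,0.0065],0.01],
    [[0,0,0],[-0.0013,-0.0012,0.0065],0.01],
  ],
)

```text
t: 7.2
tool_pos: [0.5805, 0.1317, 0.0932]
tool_rot: [1.837, 2.073, 0.516]
contact_force: [0.2, -0.1, -1.9]
opening: 0.0146
```

```bash
cat > snap.py <<'E'
import sys
from go import *
n=sys.argv[1]
o=ctrl.get_obs(); im=get_image("wrist")[:,:,::-1]; cv2.imwrite(f"pics/{n}.png",im)
np.save(f"{n}.npy",np.r_[o["tool_pos"],o["tool_rot"]])
cv2.imwrite(f"pics/{n}c.png",cv2.resize(im[150:290,210:370],None,fx=4,fy=4,interpolation=cv2.INTER_CUBIC))
Rc=R.from_rotvec(o["tool_rot"]).as_matrix()
print(o["t"],"bed TCP",Rb.T@(o["tool_pos"]-b),"F bed",Rb.T@o["contact_force"],o["opening"],abs(o["dq"]).max(),R.from_matrix(Rt0.T@Rc).as_rotvec(degrees=True).round(2))
E
python3 snap.py w6
```

```text
7.2 bed TCP [-0.00156871 -0.00027259  0.02145099] F bed [-0.76411667 -0.12854455 -1.75245248] 0.014603691083008108 0.005692298365435187 [-0.06 -0.07 -0.06]
```

View pics/w6c.png

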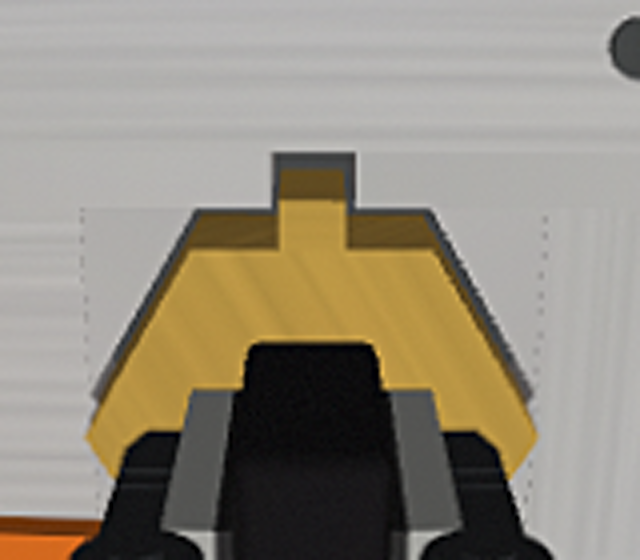

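The lug is in the slot, evenly spaced, with no contact force. I'll lower it all the way.

Call:
jog_arm(
  deltas=[
    [[0,0,0],[0,0,0.002],0.01],
    [[0,0,0],[0,0,0.004],0.01],
    [[0,0,0],[0,0,0.006],0.01],
    [[0,0,0],[0,0,0.008],0.01],
    [[0,0,0],[0,0,0.01],0.01],
    [[0,0,0],[0,0,0.011],0.01],
    [[0,0,0],[0,0,0.011],0.01],
  ],
)

```text
t: 7.83
tool_pos: [0.5857, 0.1322, 0.0836]
tool_rot: [1.837, 2.073, 0.517]
contact_force: [-0.5, 0.1, -1.9]
opening: 0.0146
```

```bash
python3 snap.py w7
```

```text
7.8333 bed TCP [-0.00144398 -0.00031922  0.01051796] F bed [-1.29275575  0.15935125 -1.49264327] 0.01464042187925589 0.00463456285687554 [-0.07 -0.07 -0.05]
```

View pics/w7c.png

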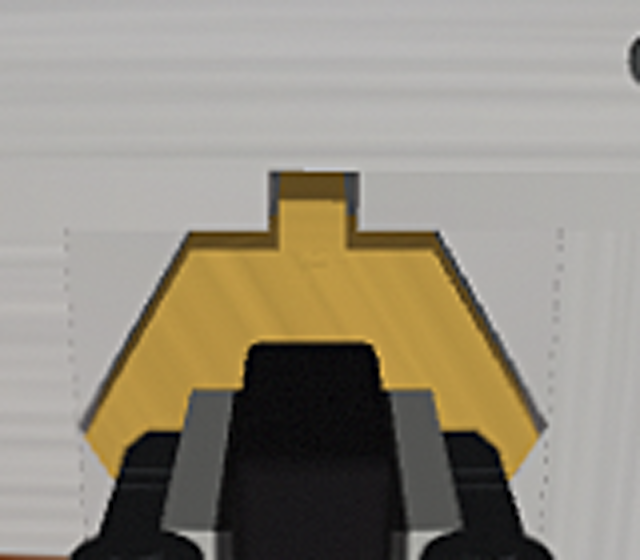

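Call:
jog_arm(
  deltas=[
    [[0,0,0],[0,0,0.001],0.01],
    [[0,0,0],[0,0,0.002],0.01],
    [[0,0,0],[0,0,0.0028],0.01],
    [[0,0,0],[0,0,0.0028],0.01],
    [[0,0,0],[0,0,0.0028],0.01],
  ],
)

```text
t: 8.3
tool_pos: [0.587, 0.1324, 0.0815]
tool_rot: [1.836, 2.072, 0.517]
contact_force: [-0.9, -0.3, -2.0]
opening: 0.0149
```

```bash
python3 snap.py w8
```

```text
8.3 bed TCP [-0.00122004 -0.00029045  0.00799324] F bed [-1.77980437 -0.16557466 -1.32821211] 0.014876273235361075 0.0010368093065493732 [-0.1  -0.07 -0.06]
```

View pics/w8c.png

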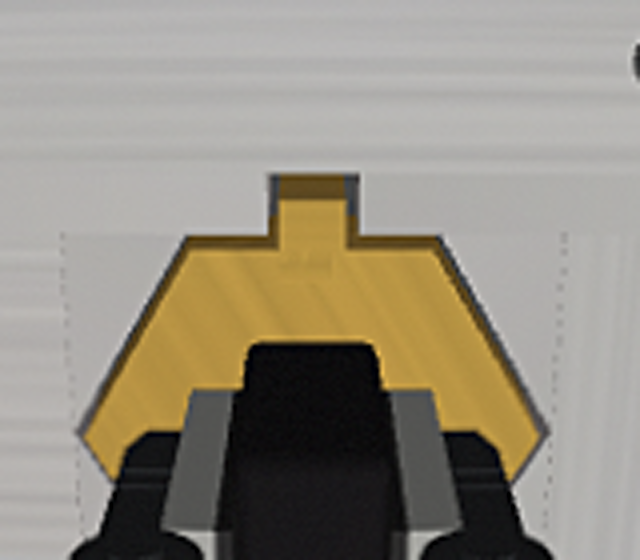

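Run:
```python
from fit import *
w=np.load("w8.npy"); obs={"tool_pos":w[:3],"tool_rot":w[3:]}
fit("w8.npy",dict(lt=[(279,201),(346,201)],tt=[(187,249),(436,249)],c=[(82,434),(547,434)][:0]),dict(s=[(270,174),(359,174)],t=[(185,236),(440,236)]),4,[210,150])
```

```text
Traceback (most recent call last):
  File "fit.py", line 11, in fit
    p=least_squares(lambda p:np.r_[f(p),p[3:]*20],[0,0,.02,0,0,0]).x
      ~~~~~~~~~~~~~^^^^^^^^^^^^^^^^^^^^^^^^^^^^^^^^^^^^^^^^^^^^^^^
  File "fit.py", line 11, in <lambda>
    p=least_squares(lambda p:np.r_[f(p),p[3:]*20],[0,0,.02,0,0,0]).x
                                   ~^^^
  File "fit.py", line 10, in <lambda>
    f=lambda p:(project((H@R.from_rotvec(p[3:]).as_matrix().T+p[:3])@Rb.T+b,"wrist",obs)-P).ravel()
                ~~~~~~~~~~~~~~~~~~~~~~~~~~~~~~~~~~~~~~~~~~~~~~~~~~~~~~~~~~~~~~~~~~~~~~~~^~
ValueError: operands could not be broadcast together with shapes (6,2) (4,2)
```

No contact force yet, so I'll ease down a little further and watch for floor contact.

Call:
jog_arm(
  deltas=[
    [[0,0,0],[0,0,0.0007],0.01],
    [[0,0,0],[0,0,0.0014],0.01],
    [[0,0,0],[0,0,0.0014],0.01],
    [[0,0,0],[0,0,0.0014],0.01],
  ],
)

```text
t: 8.68
tool_pos: [0.5877, 0.1325, 0.0802]
tool_rot: [1.837, 2.072, 0.517]
contact_force: [-0.5, 0.1, -1.1]
opening: 0.015
```

```bash
python3 snap.py w9
```

```text
8.6833 bed TCP [-0.00124168 -0.00033265  0.00656822] F bed [-0.92720159  0.15764056 -0.76405451] 0.01496800114204424 0.002835967344644829 [-0.09 -0.08 -0.05]
```

View pics/w9c.png

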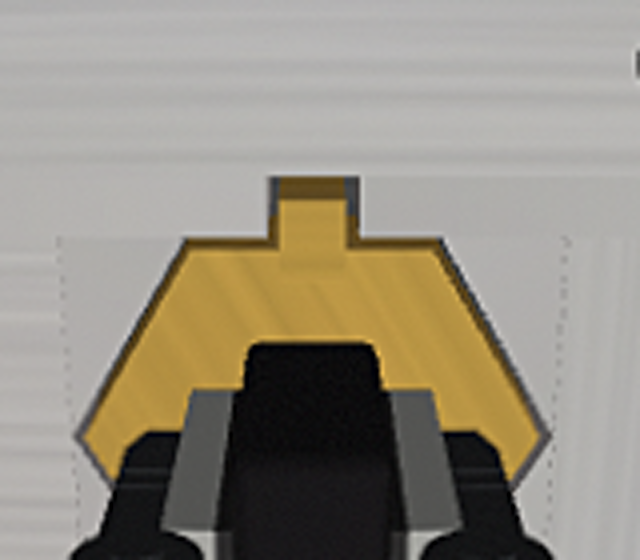

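Still free, with no reaction force. A bit further.

Call:
jog_arm(
  deltas=[
    [[0,0,0],[0,0,0.0006],0.01],
    [[0,0,0],[0,0,0.0012],0.01],
    [[0,0,0],[0,0,0.0018],0.01],
    [[0,0,0],[0,0,0.0018],0.01],
    [[0,0,0],[0,0,0.0018],0.01],
  ],
)

```text
t: 9.15
tool_pos: [0.588, 0.1325, 0.0801]
tool_rot: [1.837, 2.074, 0.515]
contact_force: [-18.2, -4.0, 15.0]
opening: 0.0147
```

```bash
python3 snap.py w10
```

```text
9.15 bed TCP [-0.0010016  -0.00029983  0.00634524] F bed [-9.34082273 -1.81135369 21.94270066] 0.01467233574972474 0.002560427342655338 [ 0.01 -0.08 -0.09]
```

View pics/w10c.png

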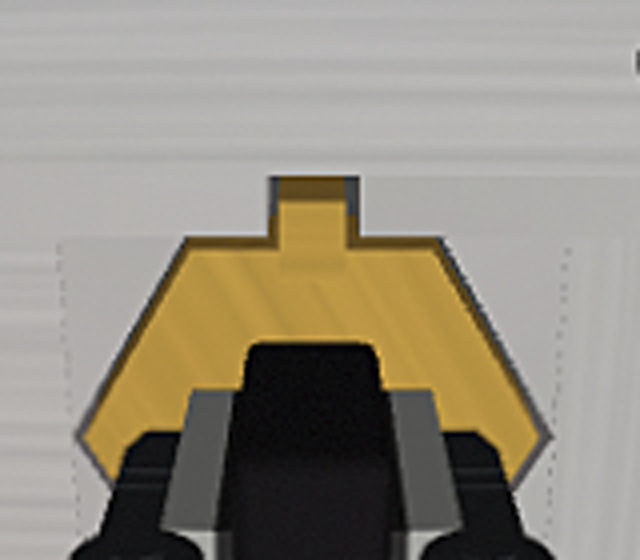

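Firm floor contact at about 22 N, and the TCP height agrees with home. I'll back off the preload and release slowly.

Call:
jog_arm(
  deltas=[
    [[0,0,0],[0,0,-0.0015],0.01],
    [[0,0,0],[0,0,-0.0015],0.01],
    [[0,0,0],[0,0,-0.0015],0.02],
    [[0,0,0],[0,0,-0.0015],0.025],
    [[0,0,0],[0,0,-0.0015],0.032],
    [[0,0,0],[0,0,-0.0015],0.032],
    [[0,0,0],[0,0,-0.0015],0.032],
  ],
)

```text
t: 9.78
tool_pos: [0.588, 0.1325, 0.0801]
tool_rot: [1.836, 2.072, 0.517]
contact_force: [0.2, 0.6, 0.4]
opening: 0.0316
```

```bash
python3 snap.py w11
```

```text
9.7833 bed TCP [-0.00098863 -0.00033868  0.00629451] F bed [0.40950098 0.60260844 0.19128486] 0.03155930231989656 0.0017211538404993695 [-0.11 -0.07 -0.05]
```

View pics/w11c.png

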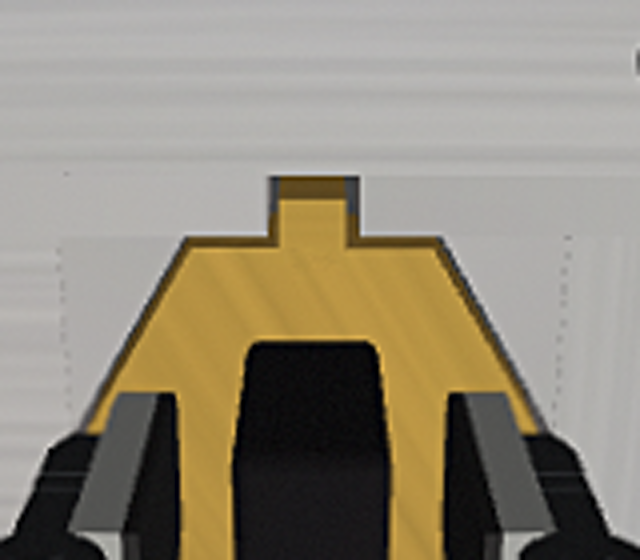

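Call:
jog_arm(
  deltas=[
    [[0,0,0],[0,0,-0.015],0.032],
    [[0,0,0],[0,0,-0.04],0.032],
    [[0,0,0],[0,0,-0.07],0.032],
    [[0,0,0],[0,0.01,-0.09],0.032],
    [[0,0,0],[0,0.02,-0.09],0.032],
    [[0,0,0],[0,0.02,-0.09],0.032],
  ],
)

```text
t: 10.33
tool_pos: [0.5659, 0.1299, 0.1724]
tool_rot: [1.833, 2.068, 0.523]
contact_force: [0.3, -0.0, 0.1]
opening: 0.0323
```

```bash
python3 snap.py w12
python3 - <<'E'
import cv2
im=cv2.imread("pics/w12.png"); cv2.imwrite("pics/w12d.png",cv2.resize(im[110:260,190:390],None,fx=4,fy=4,interpolation=cv2.INTER_CUBIC))
E
```

```text
10.3333 bed TCP [ 0.02267305 -0.00027386  0.09825914] F bed [ 0.28485292 -0.07888702 -0.00536206] 0.032265667087073714 0.053313883018607684 [-0.48 -0.09 -0.06]
```

View pics/w12.png

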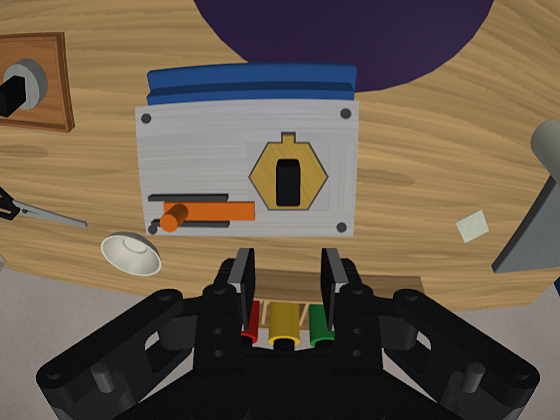

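View pics/w12d.png

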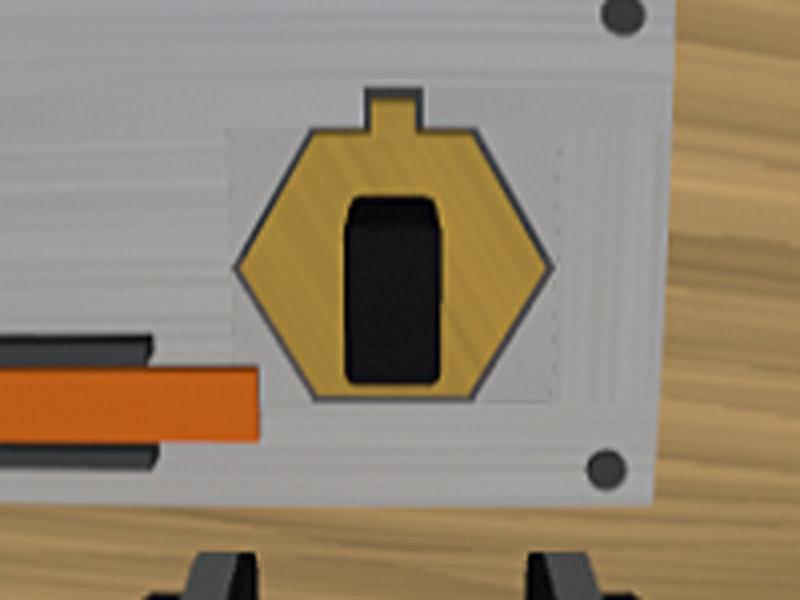

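It looks seated. I'll check flushness numerically by fitting the height of the brass top and of the mouth in this view.

Run:
```python
from go import *
from scipy.optimize import least_squares
im=cv2.imread("pics/w12.png"); w=np.load("w12.npy"); obs={"tool_pos":w[:3],"tool_rot":w[3:]}
# brass mask subpixel area / gap profile on native px
row=im[177-3:177+4,240:340].astype(float).mean(0) if 0 else None
for v in (165,177,190):
    print(v,[tuple(int(c) for c in im[v,u]) for u in list(range(247,258))]); print('   ',[tuple(int(c) for c in im[v,u]) for u in list(range(318,332))])
for u in (275,300): print(u,[tuple(int(c) for c in im[v,u]) for v in range(138,148)],[tuple(int(c) for c in im[v,u]) for v in range(204,214)])
# predicted
def pr(z,s):
    a=np.array([(-s,0),(0,0)]);
    r=s/np.sqrt(3); P=np.array([(0,-2*r,z),(0,2*r,z),(-s,-r,z),(-s,r,z),(s,r,z),(s,-r,z)])/1000
    return project(P@Rb.T+b,"wrist",obs).round(1).tolist()
print("mouth",pr(0,26.5)); 
for z in (0,2,4): print("brass",z,pr(z,25))
```

```text
165 [(151, 151, 152), (153, 155, 156), (153, 155, 156), (154, 155, 156), (155, 155, 157), (156, 158, 158), (163, 163, 164), (99, 97, 96), (51, 39, 32), (57, 109, 131), (60, 139, 174)]
    [(57, 134, 167), (59, 135, 168), (57, 68, 74), (62, 56, 51), (113, 113, 113), (161, 163, 164), (153, 155, 156), (152, 154, 155), (152, 153, 155), (151, 152, 154), (151, 153, 154), (153, 154, 155), (152, 154, 155), (154, 156, 156)]
177 [(144, 146, 148), (91, 91, 94), (70, 68, 71), (58, 117, 144), (54, 131, 165), (57, 129, 161), (57, 128, 159), (56, 126, 157), (57, 127, 160), (58, 130, 162), (55, 127, 158)]
    [(60, 133, 166), (57, 129, 161), (57, 128, 159), (57, 127, 158), (56, 126, 157), (57, 128, 160), (57, 131, 165), (58, 132, 163), (67, 82, 91), (68, 66, 69), (101, 101, 103), (161, 162, 163), (152, 153, 155), (154, 157, 159)]
190 [(152, 153, 155), (146, 149, 150), (151, 153, 154), (150, 152, 154), (152, 154, 155), (151, 153, 155), (153, 155, 155), (154, 155, 157), (144, 144, 145), (97, 93, 95), (72, 78, 86)]
    [(65, 89, 105), (68, 62, 62), (109, 109, 110), (155, 157, 158), (156, 159, 159), (15
[... 525 characters left out ...]
55, 154), (129, 130, 132), (63, 80, 92), (30, 85, 109), (55, 126, 157), (60, 134, 166), (59, 133, 164), (60, 134, 165)] [(58, 135, 167), (60, 137, 170), (59, 132, 165), (56, 132, 164), (62, 120, 146), (74, 83, 90), (108, 107, 106), (155, 156, 158), (157, 160, 161), (156, 158, 159)]
mouth [[247.7, 177.9], [328.9, 178.0], [267.6, 142.6], [309.2, 142.7], [308.1, 211.6], [268.4, 211.6]]
brass 0 [[250.0, 177.9], [326.7, 178.0], [268.8, 144.6], [308.0, 144.7], [307.0, 209.8], [269.5, 209.7]]
brass 2 [[249.7, 178.4], [327.0, 178.5], [268.6, 144.9], [308.2, 144.9], [307.1, 210.5], [269.4, 210.5]]
brass 4 [[249.4, 178.9], [327.3, 179.0], [268.4, 145.1], [308.3, 145.2], [307.3, 211.3], [269.2, 211.2]]
```

The brass width and both gaps match a flush, centred cutter to under 1 mm, so it is home. Now the latch: I'll straddle the knob (bed x 25, y −83.5, travel about 8.5 mm) with the jaws 22 mm apart and push with the inner pad face.

Run:
```python
from go import *
o=ctrl.get_obs(); Rc=R.from_rotvec(o["tool_rot"]).as_matrix()
for p in ([.025,-.0835,.075],[.025,-.0835,.014]): print(jog(bedpos(p),Rt0,o["tool_pos"],Rc))
w=np.load("w12.npy"); obs={"tool_pos":w[:3],"tool_rot":w[3:]}
print(project(bedpos([.025,-.0835,.036]),"wrist",obs))
im=cv2.imread("pics/w12.png");cv2.imwrite("pics/w12k.png",cv2.resize(im[180:250,130:270],None,fx=5,fy=5,interpolation=cv2.INTER_CUBIC))
```

```text
(array([0.19756766, 0.0790363 , 0.05377917]), array([-0.08323211,  0.00484242,  0.02168232]))
(array([0.19756766, 0.0790363 , 0.05377917]), array([-0.08314787,  0.00463212,  0.0826819 ]))
[[168.15636481 224.4134026 ]]
```

View pics/w12k.png

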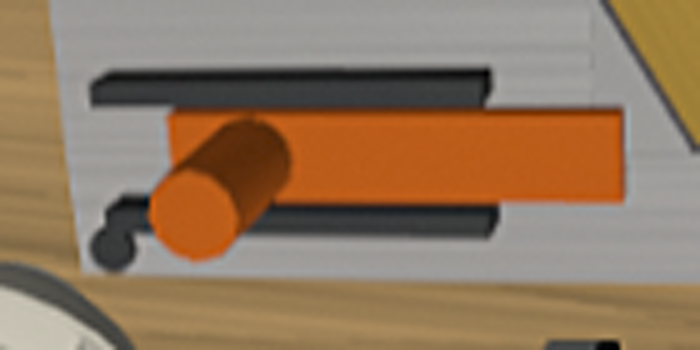

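The knob top appears at (168.6,223) against a predicted (168.2,224.4), so it is where expected. I'll move there.

Call:
jog_arm(
  deltas=[
    [[0.2,0,0],[-0.03,0.002,0],0.022],
    [[0.2,0,0],[-0.06,0.004,0],0.022],
    [[0.2,0,0],[-0.083,0.0045,0.01],0.022],
    [[0.2,0,0],[-0.083,0.0045,0.02],0.022],
    [[0.2,0,0],[-0.083,0.0045,0.03],0.022],
    [[0.2,0,0],[-0.083,0.0045,0.03],0.022],
  ],
)

```text
t: 10.88
tool_pos: [0.5894, 0.0498, 0.1395]
tool_rot: [1.844, 2.079, 0.508]
contact_force: [-0.5, -0.8, -0.7]
opening: 0.0219
```

```bash
python3 snap.py w13
```

```text
10.8833 bed TCP [ 0.01934691 -0.08256347  0.06280316] F bed [-0.87302256 -0.75782488 -0.36456949] 0.02191696569510021 0.0347914175919357 [0.53 0.01 0.  ]
```

View pics/w13.png

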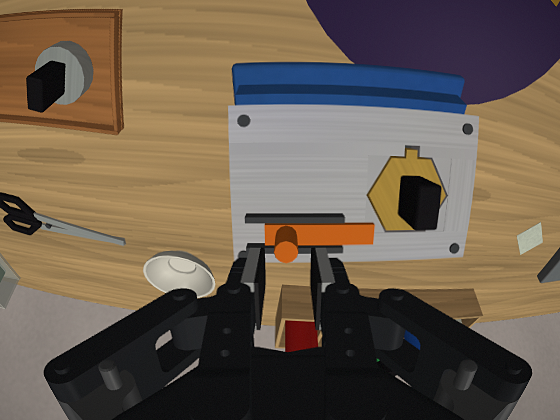

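The knob (286,252) is centred between the jaws (255 to 318). I need about 5 mm more up-slope, then descend.

Call:
jog_arm(
  deltas=[
    [[0,0,0],[-0.001,0.005,0],0.022],
    [[0,0,0],[-0.001,0.005,0.008],0.022],
    [[0,0,0],[-0.001,0.005,0.016],0.022],
    [[0,0,0],[-0.001,0.005,0.022],0.022],
    [[0,0,0],[-0.001,0.005,0.022],0.022],
  ],
)

```text
t: 11.35
tool_pos: [0.6053, 0.0506, 0.1256]
tool_rot: [1.84, 2.077, 0.512]
contact_force: [-0.1, 1.1, 1.5]
opening: 0.0217
```

```bash
python3 snap.py w14
```

```text
11.35 bed TCP [ 0.02686537 -0.08369154  0.04298525] F bed [0.77705216 1.06338404 1.3126356 ] 0.021731930194429816 0.020012493475298987 [ 0.26 -0.03 -0.07]
```

View pics/w14c.png

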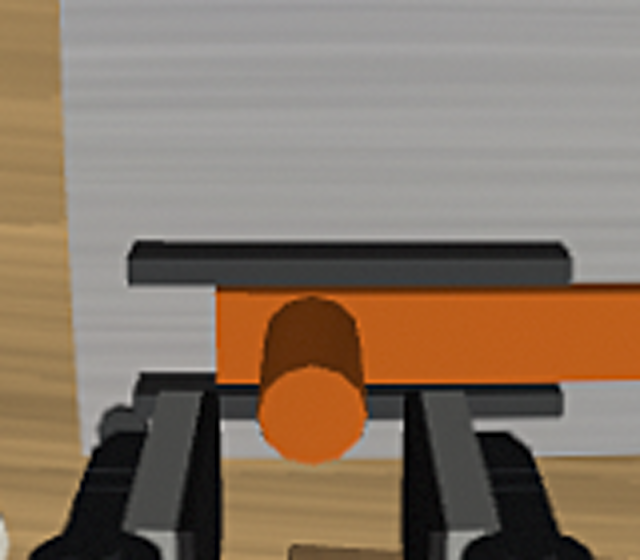

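The knob is centred between the pads. Descending.

Call:
jog_arm(
  deltas=[
    [[0,0,0],[0,-0.0015,0.008],0.022],
    [[0,0,0],[0,-0.0015,0.016],0.022],
    [[0,0,0],[0,-0.0015,0.023],0.022],
    [[0,0,0],[0,-0.0015,0.028],0.022],
    [[0,0,0],[0,-0.0015,0.028],0.022],
    [[0,0,0],[0,-0.0015,0.028],0.022],
  ],
)

```text
t: 11.9
tool_pos: [0.6174, 0.0515, 0.1014]
tool_rot: [1.839, 2.075, 0.513]
contact_force: [-0.6, 0.6, 0.0]
opening: 0.0217
```

```bash
python3 snap.py w15
```

```text
11.9 bed TCP [ 0.02623114 -0.0842358   0.01593343] F bed [-0.46743824  0.6701334   0.2751875 ] 0.021688340921640008 0.014839252135797341 [ 0.16 -0.06 -0.05]
```

View pics/w15.png

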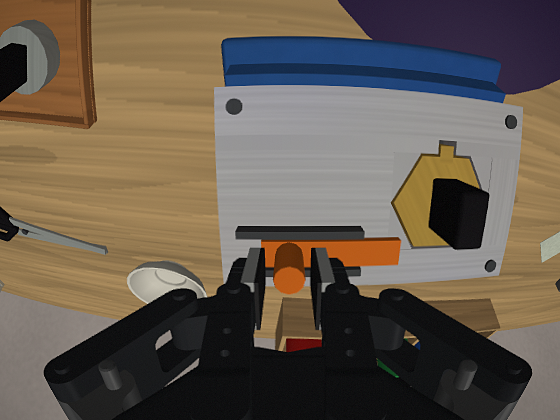

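The jaws straddle the knob. Pushing along +y.

Call:
jog_arm(
  deltas=[
    [[0,0,0],[0.004,-0.001,0.001],0.022],
    [[0,0,0],[0.009,-0.001,0.001],0.022],
    [[0,0,0],[0.015,-0.001,0.001],0.022],
    [[0,0,0],[0.021,-0.001,0.001],0.022],
    [[0,0,0],[0.027,-0.001,0.001],0.022],
    [[0,0,0],[0.032,-0.001,0.001],0.022],
    [[0,0,0],[0.036,-0.001,0.001],0.022],
    [[0,0,0],[0.038,-0.001,0.001],0.022],
    [[0,0,0],[0.038,-0.001,0.001],0.022],
  ],
)

```text
t: 12.7
tool_pos: [0.6125, 0.09, 0.1007]
tool_rot: [1.838, 2.076, 0.514]
contact_force: [-0.7, 0.4, 0.3]
opening: 0.0217
```

```bash
python3 snap.py w16
```

```text
12.7 bed TCP [ 0.02559595 -0.04548324  0.01549975] F bed [-0.41086238  0.50886587  0.60992018] 0.021706774615839797 0.010034249897483576 [ 0.12 -0.03 -0.08]
```

View pics/w16.png

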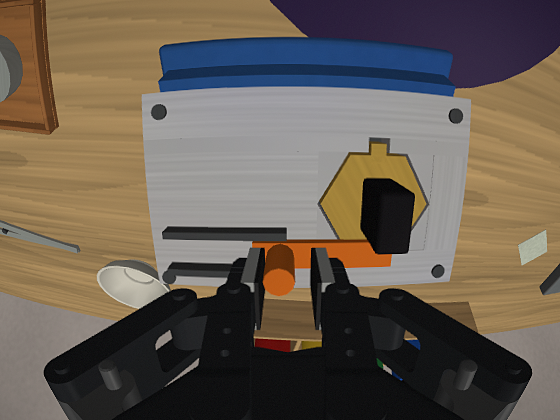

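The tongue is over the cutter's edge. I'll push on to the end stop in small steps.

Call:
jog_arm(
  deltas=[
    [[0,0,0],[0.0015,0,0],0.022],
    [[0,0,0],[0.003,0,0],0.022],
    [[0,0,0],[0.0045,0,0],0.022],
    [[0,0,0],[0.006,0,0],0.022],
    [[0,0,0],[0.006,0,0],0.022],
  ],
)

```text
t: 13.17
tool_pos: [0.6116, 0.0953, 0.1003]
tool_rot: [1.839, 2.075, 0.513]
contact_force: [-0.7, -2.2, 0.3]
opening: 0.022
```

```bash
python3 snap.py w17
```

```text
13.1667 bed TCP [ 0.02522902 -0.04010567  0.01525284] F bed [-0.68643824 -2.1089715   0.66572921] 0.021967297461740115 0.005992673776340663 [ 0.15 -0.07 -0.06]
```

View pics/w17c.png

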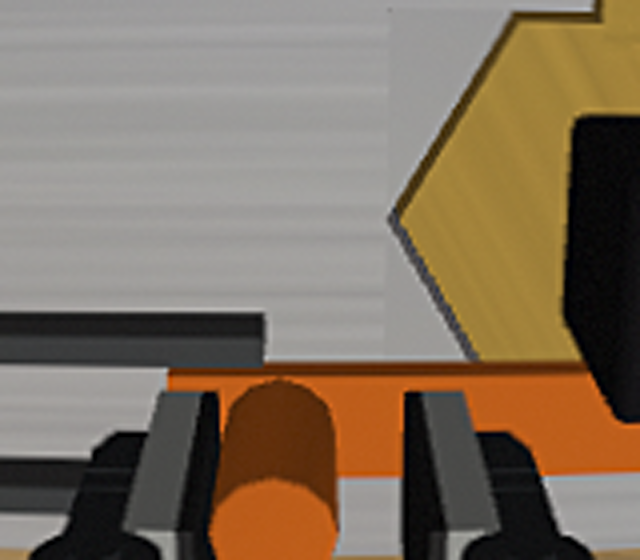

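Call:
jog_arm(
  deltas=[
    [[0,0,0],[0.0007,0,0],0.022],
    [[0,0,0],[0.0014,0,0],0.022],
    [[0,0,0],[0.002,0,0],0.022],
    [[0,0,0],[0.002,0,0],0.022],
  ],
)

```text
t: 13.55
tool_pos: [0.6117, 0.0956, 0.1004]
tool_rot: [1.837, 2.074, 0.51]
contact_force: [-0.3, -8.7, 0.3]
opening: 0.0222
```

Force has risen to 8.7 N with hardly any motion, so this is the end stop. One more small push to confirm, then back off and retract.

Call:
jog_arm(
  deltas=[
    [[0,0,0],[0.001,0,0],0.022],
    [[0,0,0],[0.001,0,0],0.022],
    [[0,0,0],[0.001,0,0],0.022],
  ],
)

```text
t: 13.8
tool_pos: [0.6117, 0.0957, 0.1004]
tool_rot: [1.837, 2.073, 0.508]
contact_force: [-0.7, -11.9, -0.4]
opening: 0.0219
```

Call:
jog_arm(
  deltas=[
    [[0,0,0],[-0.004,0,0],0.022],
    [[0,0,0],[-0.006,0,0],0.022],
    [[0,0,0],[-0.006,0,0],0.022],
    [[0,0,0],[-0.006,0,-0.01],0.022],
    [[0,0,0],[-0.006,0,-0.03],0.022],
    [[0,0,0],[-0.006,0,-0.06],0.022],
    [[0,0,0],[0.015,0.015,-0.09],0.022],
    [[0,0,0],[0.04,0.015,-0.1],0.022],
    [[0,0,0],[0.04,0.015,-0.1],0.022],
    [[0,0,0],[0.04,0.015,-0.1],0.022],
  ],
)

```text
t: 14.63
tool_pos: [0.5737, 0.1354, 0.1976]
tool_rot: [1.835, 2.076, 0.517]
contact_force: [-1.1, -0.3, 0.4]
opening: 0.0219
```

```bash
python3 snap.py w18
python3 - <<'E'
from go import *
im=get_image("top")[:,:,::-1]; cv2.imwrite("pics/top18.png",im)
im=cv2.imread("pics/w18.png"); cv2.imwrite("pics/w18d.png",cv2.resize(im[90:260,150:370],None,fx=3.5,fy=3.5,interpolation=cv2.INTER_CUBIC))
E
```

```text
14.6333 bed TCP [0.04187401 0.00425686 0.1165505 ] F bed [-0.79171961 -0.19329909  0.92022472] 0.021871126997784044 0.03427844217929351 [-0.05  0.   -0.18]
```

View pics/w18d.png

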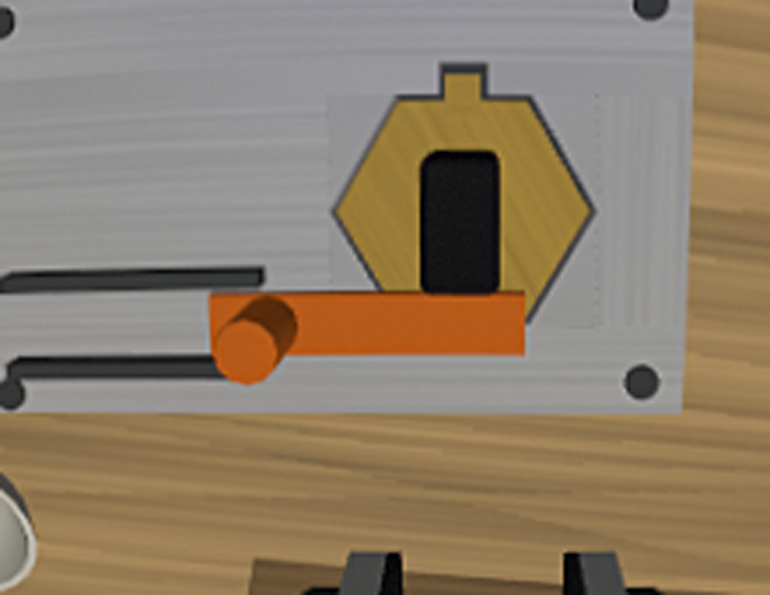

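View pics/top18.png

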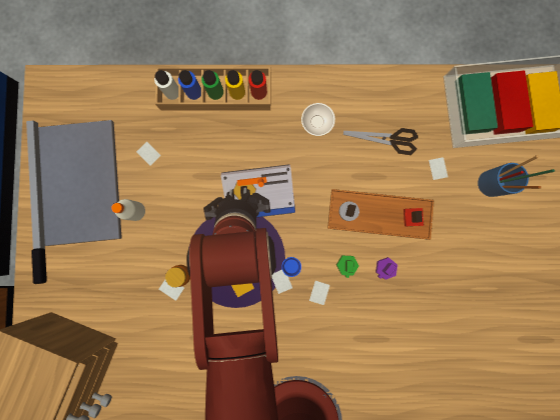

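The tongue lies over the cutter's up-slope edge, with its tip at crop (525,324). The other objects look unmoved in the top view. Last check: latch travel and any motion in the scene.

Run:
```python
from go import *
w=np.load("w18.npy"); obs={"tool_pos":w[:3],"tool_rot":w[3:]}
def bp(px,z):
    oo,d=ray(px,"wrist",obs); o2=Rb.T@(oo-b); d2=Rb.T@d; return (o2+d2*(z-o2[2])/d2[2])*1e3
cv=lambda p:(np.array(p)+.5)/3.5-.5+[150,90]
print("tip",bp(cv((525,324)),.008),"knob",bp(cv((247,350)),.036),"lug side",bp(cv((463,72)),0),"L,R corner",bp(cv((332,211)),0),bp(cv((595,211)),0))
a=cv2.imread("pics/top0.png").astype(int); c=cv2.imread("pics/top18.png").astype(int)
d=abs(a-c).max(2); 
for n,(u,v) in dict(round=(349,211),sq=(414,217),sciss=(385,137),cap=(291,267),glue=(125,210),beads=(177,276),dish=(318,120),green=(347,265),purple=(387,268)).items(): print(n,d[v-10:v+10,u-10:u+10].max())
```

```text
tip [23.95821909 13.57850554  8.        ] knob [ 23.57615611 -43.77945187  36.        ] lug side [-32.24314651  -0.50691494   0.        ] L,R corner [ -0.77291891 -30.36735133   0.        ] [-0.86478361 29.57065402  0.        ]
round 7
sq 7
sciss 7
cap 7
glue 8
beads 30
dish 8
green 7
purple 8
```

```bash
python3 -c "
from station import job; print(job.finish_job())"
```

```text
the job is handed in; nothing more can be done
None
```

The brass hexagonal cutter is in the pocket with its lug in the key slot, and the latch is fully across over its edge. I handed the job in at about 14.7 s, with the gripper clear of everything.

- **Cutter seat:** It met the pocket floor at about 22 N. The brass width and edge gaps in the wrist image match a flush, centred cutter to within about 1 mm. My first, coarser pixel estimates suggested it might be standing 5–6 mm proud, but the finer check did not bear that out.
- **Latch:** It stopped firmly at the end stop, with about 12 N and no further motion. The tongue tip measured at bed y +13.6 mm and the knob at −43.8 mm, against 14 and −44 for fully across. Both are within measuring error.
- **Other objects:** The before-and-after top view shows no change at the other cutters, scissors, cap, glue, dish or look-alikes. The patch around the bead jar did differ, probably because the arm's edge was near it in the picture. The arm's moves did not go near the jar.

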